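# Lower the telescoping rest one hole and slide the mug onto it

## Task

In the middle of the finishing station, the small rest plate stands one hole too high on its telescoping post: press the post's sprung button in so that the tube is freed, then push the tube's cap down until the button springs fully out in the next hole. Then slide the handled clay mug sideways off its bench onto the middle of the lowered plate, never lifting or tipping it, and leave the bowl in its place on the other bench.

Things in the scene. Friction and masses are not known exactly. Their poses are not given: they have to be found in the camera images.
- carriage (a joint): how far (m) the sliding outer tube, with cap and rest plate, has sunk on its post: 0 at the start, 0.027 to 0.029 when the button has sprung out in the next hole (locked both ways). With the button pressed in it sinks by itself to about 0.008 against a spring and rests there; then the cap must be pushed down with up to 8 N. Let go too soon, it rises to about 0.013.
- button (a joint): how far (m) the sprung button is pressed in: 0 fully out (locked in a hole), about 0.004 while caught behind the 4 mm wall of the tube, 0.007 fully in. The tube is freed from about 0.0045. It takes 2.5 N to start it and 6 N to press it fully in.
- button_tip (a point): centre of the outer end of the level steel button, a stub 8 mm across, 10 mm proud of the tube's face, always 140 mm above the counter; at the start 32 mm above the plate's top and 46 mm below the cap's top. x: level, the way it looks out, from the post towards the plate, away from the robot (so press it 5 to 7 mm along -x); z up.
- cap_top (a point): centre of the top of the square black cap, 34 mm along x and 42 mm along y, that closes the upper end of the 34 mm square aluminium tube: press it straight down. 186 mm above the counter at the start, 158 mm when one hole lower. Axes as for button_tip.
- plate_mid (a point): centre of the upper face of the grey rest plate, 130 x 130 x 8 mm, carried by the tube, whose axis is 95 mm from here along -x. 108 mm above the counter at the start, 80 mm when one hole lower. x points away from the post, y along the row bench - plate - bench, z up.
- station: the fixed finishing station; origin on the counter under the plate's centre, axes as for plate_mid. Two plaster-topped benches stand left and right of the plate, centres at y = +134 and -134 mm, 160 mm along x, 130 mm along y, tops 82 mm high (1.5 mm above the lowered plate, across a 4 mm gap).
- mug_mid (a point): centre (half-way up) of the unfired clay mug with a handle: 75 mm high, 86 mm across at its widest (30 mm above its foot), foot 74 mm, rim 80 mm, wall 5 mm, about 0.3 kg. It stands on one of the two benches (+y or -y). The handle is along its own +x, reaching 71 mm from its axis, and points roughly along the plate's +x.
- mug: the same mug; origin at the centre of its foot
- bowl_mid (a point): centre (half-way up) of the open clay bowl without a handle, 45 mm high, 100 mm across, on the other bench. It stays in its place.
There are look-alikes about, which are no part of the job. Leave any blue or purple look-alike of the mug alone.

How it is judged:
On the way:
1. the tube is down one hole, the button out in that hole, the mug still on its bench (value of joint carriage between 0.0255 and 0.0305 m and value of joint button below 0.0015 m and horizontal distance between mug_mid and plate_mid above 0.09 m), for 0.3 s.
At the end, for the whole second after the job is handed in: The tube is down one hole (28 mm, within 2.5 mm) with the button out (within 1.5 mm), the mug stands upright and still on the plate, its axis within 25 mm of the plate's centre, and the bowl is within 30 mm of where it stood (value of joint carriage between 0.0255 and 0.0305 m and value of joint button below 0.0015 m and horizontal distance between mug_mid and plate_mid below 0.025 m and z of mug_mid in the frame of plate_mid between 0.033 and 0.042 m and angle between mug_mid's own z axis and vertical below 0.08 rad and linear speed of mug below 0.02 m/s and distance of bowl_mid from where it was at the start of the episode below 0.03 m); the robot touches nothing.
It fails at once if the mug is tipped by more than 17 degrees (angle between mug_mid's own z axis and vertical above 0.3 rad).
It fails at once if the mug is lifted by more than about 20 mm (height (world z) of mug_mid above 0.14 m).
It fails at once if the bowl is shoved by more than 30 mm (distance of bowl_mid from where it was at the start of the episode above 0.03 m).
It also fails if it takes over 58 s, if anything falls off the work surface, if the arm or the gripper's body presses on something with over 40 N, if the wrist force passes 120 N, or if a joint passes its speed limit or range.

## Robot

A 7-joint arm with a two-finger parallel gripper is mounted at the origin on the work surface. World frame = base frame: x ahead of the robot, y to its left, z up, the work surface at z = 0. Lengths are in m, angles in rad, forces in N, time in s.
With the tool pointing down it reaches from about 0.425 to 0.925 m from the base axis. Payload 6.8 kg.
Tool frame: the origin (TCP) lies at the very end of the fingers, on their centre line; the grasp point (between the pads) lies 19 mm behind it; z points along the fingers, y is the line along which they close (so a half turn about z gives the same grasp; the last joint's range is limited). The gripper opens to 85 mm and grips with 20 to 120 N. Pads are 22 mm wide; open, the fingers measure 114 mm over their backs; the gripper's body (76 mm by 85 mm) begins 54 mm behind the grasp point. The pads swing forward as they close: fully open they stand 13 mm farther back than shut.
Start: joints at [-1.33, 0.477, 0.022, 1.555, -0.011, 1.109, -0.083], TCP at [0.231, 0.634, 0.231] pointing down, gripper open.
Joint ranges: [-2.96, 2.96], [-0.34, 2.1], [-1.41, 1.46], [0.24, 2.44], [-1.37, 4.51], [0.17, 1.92], [-2.96, 2.96]. Speed limits (rad/s): [2.39, 2.39, 3.14, 3.14, 3.14, 3.14, 3.14].

## Interface

Orientations are given as a unit quaternion [w, x, y, z].
In Python, from station import get_obs, read_camera, hand_in gives the robot as it stands.
- The arm moves only by the tool arm_command, never from a script. Its argument "commands" is one flat list of numbers, 7 for each row, row after row: the shift along the tool's x, y, z in m, then the turn, a rotation vector about the tool's x, y, z in degrees, then the opening, from 0 (shut) to 1 (fully open). In form: [tx, ty, tz, rx, ry, rz, fingers, tx, ty, tz, rx, ry, rz, fingers, ...]. A call has 1 to 8 rows; each row is the pose to reach, as a shift and turn from the pose commanded when the call began, along the tool's axes at that moment; what a row does not reach only later rows make up. A row lasts 1/10 s, in which the tool goes at most 50 mm and 8.59 degrees, less where a joint would pass 70% of its speed; a pose out of reach is approached as far as the arm can. A call with a gripper value outside its range is refused whole. The fingers move at their own pace and stop on an object; "force" is the grip in N (left out, the last holds). Time passes only in rows, so rows that repeat a pose let the fingers close. It gives the time, the measured TCP pose, the force, the opening and the grip force at its end, in the units of the state.
- get_obs(): the state, without advancing time (a new reading comes with each control period).
- read_camera(name): name is "side" or "top"; returns a dict with "img" (420x560x3 uint8, red, green, blue), "camera_matrix" (3x3 intrinsics, pixels), "pose" (4x4, takes a point from camera to world coordinates). Camera axes: x right, y down, z forward; pixel columns grow to the right and rows downward; lengths in m; the calibration is good to about 2 mm. A picture is of the moment at which its call begins. There is no depth.
- hand_in(): hands the job in; it is judged then, once.
The state is a dict: "t": time; "q": joint angles; "joint_vel": joint speeds; "joint_torque": joint torques, N m; "eef_pos": TCP position; "tool_rot": TCP orientation; "contact_force": force on the tool from outside, world axes, zero at the start; "torque": the same for the moment, N m; "gripper_width": opening from 0.0 (shut) to 1.0 (fully open); "grasp_force": force on a finger pad.
Only numpy, scipy, OpenCV 4.12 (cv2) and the standard library are available. Lean on these libraries where they do the work, as an engineer would, in place of code of your own. Each camera call takes 0.05 s, during which the arm holds its last target. There are 200 camera calls.

## Working session

There is one attempt and no reset: what is moved stays moved. The work goes in short steps, Python scripts to look and compute and a tool call to move; the robot and the scene stay as the last step left them, time stands still between calls to the robot, and variables do not carry over. Pictures are saved under pics/ and viewed, at most 10 in all, crops included, and the job is handed in when it is done.

Besides the shell and the picture viewer there is one more tool, called as name(argument=value, ...) on one line, values as JSON. arm_command: Moves the arm, as the interface text tells. Its arguments: {"type":"object","properties":{"commands":{"type":"array","items":{"type":"number"}},"force":{"type":"number"}},"required":["commands"]}

```bash
ls; mkdir -p pics; python3 - <<'E'
from station import *
import cv2,numpy as np
for n in("top","side"):
    c=read_camera(n); cv2.imwrite(f"pics/{n}0.png",c["img"][:,:,::-1]); print(n,c["camera_matrix"].round(1).tolist(),c["pose"].round(4).tolist())
    np.savez(f"{n}0.npz",**c)
print(get_obs())
E
```

```text
pics
top [[514.6, 0.0, 275.4], [0.0, 514.6, 216.0], [0.0, 0.0, 1.0]] [[-0.0173, -0.9984, 0.0544, 0.3786], [-0.9998, 0.017, -0.0071, 0.0017], [0.0061, -0.0545, -0.9985, 1.4915], [0.0, 0.0, 0.0, 1.0]]
side [[425.7, 0.0, 284.6], [0.0, 425.7, 207.2], [0.0, 0.0, 1.0]] [[0.8349, -0.3301, 0.4405, -0.0542], [-0.55, -0.5327, 0.6432, -0.7387], [0.0223, -0.7793, -0.6263, 0.8605], [0.0, 0.0, 0.0, 1.0]]
{'t': 0.1, 'q': array([-1.33008003,  0.47774883,  0.02234168,  1.55633027, -0.01150057,
        1.10928598, -0.08312875]), 'joint_vel': array([-1.02930654e-03, -7.30195611e-05, -6.60518577e-04, -2.89655929e-03,
        1.94537920e-04, -9.10876863e-04, -9.00599713e-05]), 'joint_torque': array([ 4.81097100e-03, -5.97766542e+01,  1.61419831e+00, -2.81951362e+01,
        1.28915504e-02,  4.99232745e-03,  6.34761449e-06]), 'eef_pos': array([0.23053594, 0.63385783, 0.23041129]), 'tool_rot': array([-8.35545185e-05,  1.73529122e-01,  9.84828395e-01, -8.17873811e-04]), 'contact_force': array([-0.22327918,  0.54041933,  0.1789017 ]), 'torque': array([0.0510995 , 0.02748067, 0.01355248]), 'grasp_force': 0.0, 'gripper_width': 0.996741651218405}
```

View pics/top0.png

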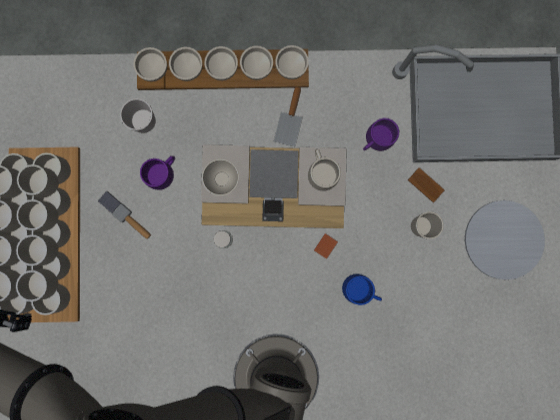

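View pics/side0.png

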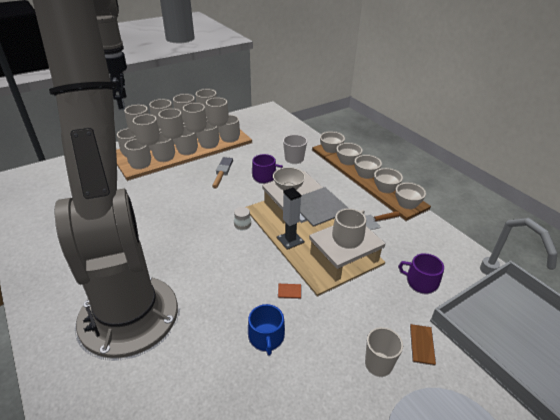

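The handled grey mug stands on the right-hand (-y) bench at top px (324,174), and the bowl on the left-hand bench at (220,177). The plate is at (274,173) and the cap at (273,209).

Mug candidates:
- Blue mug at (359,289) and purple mugs at (157,172) and (382,134): wrong colours.
- Plain grey cups at (427,225) and (138,115): no handle, not on a bench.
- Grey mug at (324,174): on the bench, with a handle along +x, so it fits the description.

I'll confirm this in one enlarged crop.

```bash
cat > h.py <<'E'
import numpy as np,cv2
from scipy.spatial.transform import Rotation as R
def ray(c,u,v,z):
    K,P=c["camera_matrix"],c["pose"]; d=P[:3,:3]@np.linalg.solve(K,[u,v,1]); o=P[:3,3]
    return o+d*(z-o[2])/d[2]
def proj(c,p):
    K,P=c["camera_matrix"],c["pose"]; q=K@(P[:3,:3].T@(np.array(p)-P[:3,3])); return q[:2]/q[2]
E
python3 - <<'E'
from h import *
c=dict(np.load("top0.npz")); s=dict(np.load("side0.npz"))
a=cv2.resize(c["img"][135:235,195:355],(800,500),interpolation=cv2.INTER_CUBIC)
cv2.imwrite("pics/c1.png",a[:,:,::-1])
b=cv2.resize(s["img"][160:300,240:400],(686,600),interpolation=cv2.INTER_CUBIC)
cv2.imwrite("pics/c2.png",b[:,:,::-1])
E
```

```text
(no output)
```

View pics/c1.png

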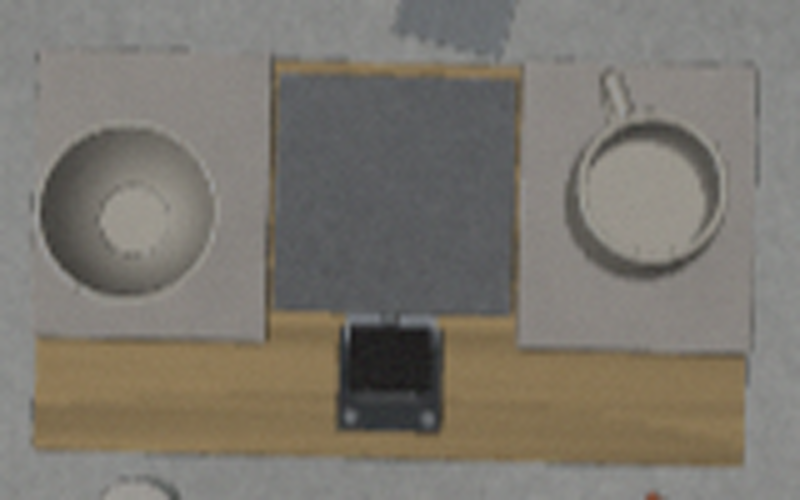

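View pics/c2.png

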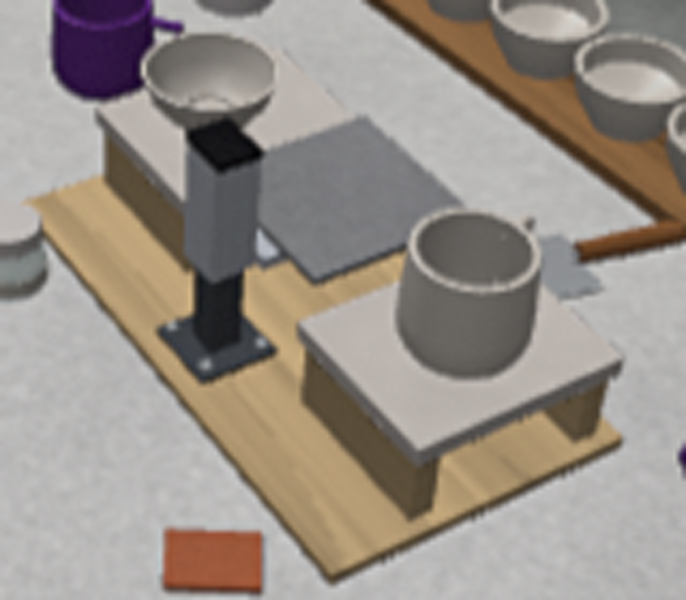

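The crops confirm it. In c1, the mug rim is centred at (652,193) with its handle at (610,75). The plate corners are about (279,74) to (512,312), and the black cap spans (350,325) to (437,393). The bowl is centred at (127,210).

```bash
python3 - <<'E'
from h import *
np.set_printoptions(precision=4,suppress=True)
c=dict(np.load("top0.npz")); s=dict(np.load("side0.npz"))
T=lambda u,v,z:ray(c,(u+.5)/5-.5+195,(v+.5)/5-.5+135,z)
S=lambda u,v,z:ray(s,(u+.5)/4.2857-.5+240,(v+.5)/4.2857-.5+160,z)
def q(n,pts,z):
    p=np.array([T(*a,z) for a in pts]); print(n,p.mean(0),np.linalg.norm(p-np.roll(p,1,0),axis=1)); return p.mean(0)
pl=q("plate",[(277,74),(519,80),(513,312),(274,311)],.108)
L=q("L",[(38,53),(271,56),(266,341),(36,337)],.082)
Rr=q("R",[(522,67),(757,66),(750,353),(518,349)],.082)
q("cap",[(350,325),(437,325),(436,393),(349,393)],.186)
d=L-Rr; yaw=np.arctan2(-d[0],d[1]); print("dist",np.linalg.norm(d),"mid",(L+Rr)/2,"yaw",np.degrees(yaw))
m=T(652,193,.157);b=T(127,210,.127);h=T(610,85,.12)
print("mug",m,"r",np.linalg.norm(T(580,193,.157)-T(726,193,.157)),"bowl",b,"handle",h, np.degrees(np.arctan2(*(h-m)[[1,0]])))
ms=S(473,254,.157);print("mug side",ms,"cap side",S(224,148,.186), "plate side", np.mean([S(a,b_,.108) for a,b_ in[(364,118),(468,206),(317,278)]],0))
ex=np.array([np.cos(yaw),np.sin(yaw),0]);ey=np.array([-ex[1],ex[0],0])
P=(L+Rr)/2;print("mug in st",ex@(m-P),ey@(m-P),"bowl",ex@(b-P),ey@(b-P),"cap expected",P-95*.001*ex)
E
```

```text
plate [ 0.5694 -0.0056  0.108 ] [0.129  0.1313 0.1263 0.129 ]
L [0.5739 0.1281 0.082 ] [0.1573 0.1287 0.158  0.1262]
R [ 0.5628 -0.1384  0.082 ] [0.1563 0.13   0.1592 0.1276]
cap [ 0.4742 -0.0023  0.186 ] [0.0347 0.0443 0.0347 0.0442]
dist 0.2667668801237939 mid [ 0.5684 -0.0052  0.082 ] yaw -2.3737769395015644
mug [ 0.561  -0.1391  0.157 ] r 0.07627526480587558 bowl [0.5605 0.1379 0.127 ] handle [ 0.6248 -0.1217  0.12  ] 15.222102854251991
mug side [ 0.557  -0.1444  0.157 ] cap side [ 0.4667 -0.0102  0.186 ] plate side [ 0.5865 -0.027   0.108 ]
mug in st -0.0018633595747245746 -0.13412653702849756 bowl -0.013736969618063675 0.14260815409697322 cap expected [ 0.4734 -0.0012  0.082 ]
```

Everything agrees with the given sizes. The plate centre is at (0.569,-0.005), the cap at (0.474,-0.002) and the mug at (0.560,-0.140), with the row's yaw at -2.4°. The button tip should be near (0.501,-0.003,0.140).

```bash
cat >> h.py <<'E'
from station import get_obs,read_camera,hand_in
Y=np.radians(-2.4); EX=np.array([np.cos(Y),np.sin(Y),0]); EY=np.array([-EX[1],EX[0],0])
def rot(ty,tilt=0):
    "tool y along ty; tilt: tips lean towards -EX (deg)"
    t=np.radians(tilt); z=-np.sin(t)*EX-np.cos(t)*np.array([0,0,1]); return R.from_matrix(np.c_[np.cross(ty,z),ty,z])
def go(p,r=None):
    o=get_obs(); w=o["tool_rot"]; c=R.from_quat([*w[1:],w[0]]); r=r or c
    print("mm",(c.inv().apply(np.array(p)-o["eef_pos"])*1000).round(1),"deg",np.degrees((c.inv()*r).as_rotvec()).round(2),"F",o["contact_force"].round(2),o["t"])
    print(" tool axes",c.as_matrix().round(3).tolist())
E
python3 -c "
from h import *
go([.530,-.004,.225],rot(EY,10))"
```

```text
mm [-499.4 -497.1    6.3] deg [  1.44   9.91 -17.55] F [-0.22  0.54  0.18] 0.1
 tool axes [[-0.94, 0.342, -0.0], [0.342, 0.94, -0.002], [-0.0, -0.002, -1.0]]
```

arm_command(commands=[-0.28,-0.28,0.005,0,0,-10,0,-0.28,-0.28,0.005,0,0,-10,0,-0.28,-0.28,0.005,0,0,-10,0,-0.28,-0.28,0.005,0,0,-10,0,-0.28,-0.28,0.005,0,0,-10,0,-0.28,-0.28,0.005,0,0,-10,0,-0.28,-0.28,0.005,0,0,-10,0,-0.28,-0.28,0.005,0,0,-10,0], force=20)

```text
t: 0.9
eef_pos: [0.3986, 0.273, 0.2261]
tool_rot: [-0.0, 0.087, 0.996, -0.0]
contact_force: [0.8, -0.3, -0.3]
gripper_width: 0.004
grasp_force: 0.0
```

```bash
python3 -c "
from h import *
print(get_obs()['eef_pos'],get_obs()['q'])
go([.530,-.004,.225],rot(EY,10))"
```

```text
[0.39859533 0.27298129 0.22614894] [-0.84118658  0.16393288  0.12484015  2.01410583 -0.0246335   0.96526515
  0.69182739]
mm [-177.6 -249.9    1.2] deg [ 0.65  9.98 -7.61] F [ 0.83 -0.28 -0.29] 0.9
 tool axes [[-0.985, 0.174, -0.0], [0.174, 0.985, -0.0], [0.0, -0.0, -1.0]]
```

arm_command(commands=[-0.178,-0.25,0.001,0.6,10,-7.6,0,-0.178,-0.25,0.001,0.6,10,-7.6,0,-0.178,-0.25,0.001,0.6,10,-7.6,0,-0.178,-0.25,0.001,0.6,10,-7.6,0,-0.178,-0.25,0.001,0.6,10,-7.6,0,-0.178,-0.25,0.001,0.6,10,-7.6,0,-0.178,-0.25,0.001,0.6,10,-7.6,0,-0.178,-0.25,0.001,0.6,10,-7.6,0])

```text
t: 1.7
eef_pos: [0.5308, -0.0059, 0.225]
tool_rot: [-0.087, 0.024, 0.996, 0.002]
contact_force: [0.4, 1.0, 0.0]
gripper_width: 0.003
grasp_force: 0.0
```

```bash
python3 -c "
from h import *
print(get_obs()['eef_pos'],get_obs()['q'])
go([.530,-.004,.133],rot(EY,10));go([.514,-.003,.133],rot(EY,10))"
```

```text
[ 0.53077248 -0.00591091  0.22499862] [-0.3389793   0.35244108  0.31480802  1.80020686 -0.12972027  1.18308226
  1.54953061]
mm [-15.1   2.   90.7] deg [-0.    0.   -0.35] F [0.36 1.   0.03] 1.7
 tool axes [[-0.984, 0.048, -0.173], [0.047, 0.999, 0.007], [0.174, -0.001, -0.985]]
mm [ 0.7  2.2 93.5] deg [-0.    0.   -0.35] F [0.36 1.   0.03] 1.7
 tool axes [[-0.984, 0.048, -0.173], [0.047, 0.999, 0.007], [0.174, -0.001, -0.985]]
```

arm_command(commands=[-0.015,0.002,0.03,0,0,0,0,-0.015,0.002,0.06,0,0,0,0,-0.015,0.002,0.091,0,0,0,0,-0.015,0.002,0.091,0,0,0,0,-0.015,0.002,0.091,0,0,0,0])

```text
t: 2.2
eef_pos: [0.5289, 0.0016, 0.1334]
tool_rot: [-0.088, 0.02, 0.996, 0.002]
contact_force: [-0.3, 0.3, -0.1]
gripper_width: -0.002
grasp_force: 0.0
```

```bash
python3 - <<'E'
from h import *
go([.514,-.003,.133]);go([.506,-.003,.133])
a=[]
for n,(v0,v1,u0,u1) in dict(top=(140,220,235,315),side=(170,250,250,330)).items():
    a.append(cv2.resize(read_camera(n)["img"][v0:v1,u0:u1],(400,400),interpolation=cv2.INTER_CUBIC))
cv2.imwrite("pics/p1.png",np.hstack(a)[:,:,::-1])
E
```

```text
mm [14.4 -5.2  2.9] deg [0. 0. 0.] F [-0.32  0.35 -0.07] 2.2
 tool axes [[-0.984, 0.04, -0.175], [0.039, 0.999, 0.008], [0.175, 0.001, -0.985]]
mm [22.3 -5.5  4.3] deg [0. 0. 0.] F [-0.32  0.35 -0.07] 2.2
 tool axes [[-0.984, 0.04, -0.175], [0.039, 0.999, 0.008], [0.175, 0.001, -0.985]]
```

View pics/p1.png

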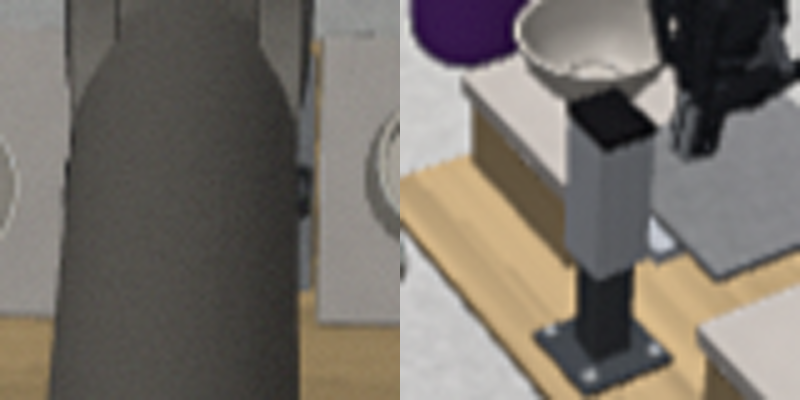

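The side view shows the shut fingers standing clear in front of the post, above the plate, with the tip at crop px (690,150). The top view is blocked by the arm. I'll close in on the button and watch the force.

arm_command(commands=[0.006,-0.005,0.001,0,0,0,0,0.012,-0.005,0.0025,0,0,0,0,0.012,-0.005,0.0025,0,0,0,0])

```text
t: 2.6
eef_pos: [0.5158, -0.0042, 0.1333]
tool_rot: [-0.087, 0.021, 0.996, 0.003]
contact_force: [0.1, -0.8, -0.9]
gripper_width: 0.0
grasp_force: 0.0
```

arm_command(commands=[0.001,0,0,0,0,0,0,0.002,0,0,0,0,0,0,0.003,0,0.0005,0,0,0,0,0.004,0,0.0005,0,0,0,0,0.004,0,0.0005,0,0,0,0])

```text
t: 3.1
eef_pos: [0.5126, -0.0037, 0.1328]
tool_rot: [-0.087, 0.021, 0.996, 0.002]
contact_force: [0.1, 0.5, 0.7]
gripper_width: -0.002
grasp_force: 0.0
```

arm_command(commands=[0.001,0,0.0002,0,0,0,0,0.002,0,0.0004,0,0,0,0,0.002,0,0.0004,0,0,0,0])

```text
t: 3.4
eef_pos: [0.5118, -0.0036, 0.133]
tool_rot: [-0.086, 0.021, 0.996, 0.002]
contact_force: [5.1, -0.4, -2.4]
gripper_width: 0.002
grasp_force: 2.2
```

arm_command(commands=[0.001,0,0.0002,0,0,0,0,0.002,0,0.0004,0,0,0,0,0.002,0,0.0004,0,0,0,0])

```text
t: 3.7
eef_pos: [0.5095, -0.0035, 0.133]
tool_rot: [-0.086, 0.021, 0.996, 0.002]
contact_force: [4.3, -0.4, -2.6]
gripper_width: 0.003
grasp_force: 2.6
```

arm_command(commands=[0.001,0,0.0002,0,0,0,0,0.002,0,0.0004,0,0,0,0,0.002,0,0.0004,0,0,0,0])

```text
t: 4.0
eef_pos: [0.5072, -0.0035, 0.133]
tool_rot: [-0.086, 0.021, 0.996, 0.002]
contact_force: [5.1, -0.3, -2.4]
gripper_width: -0.002
grasp_force: 2.4
```

arm_command(commands=[0.001,0,0.0002,0,0,0,0,0.0015,0,0.0003,0,0,0,0,0.0015,0,0.0003,0,0,0,0,0.0015,0,0.0003,0,0,0,0])

```text
t: 4.4
eef_pos: [0.5059, -0.0034, 0.133]
tool_rot: [-0.086, 0.021, 0.996, 0.002]
contact_force: [6.4, 0.6, -1.7]
gripper_width: 0.004
grasp_force: 2.7
```

```bash
python3 - <<'E'
from h import *
s=read_camera("side"); np.savez("side1.npz",**s)
a=[cv2.resize(i[170:250,250:330],(400,400),interpolation=cv2.INTER_CUBIC) for i in (np.load("side0.npz")["img"],s["img"])]
cv2.imwrite("pics/p2.png",np.hstack(a)[:,:,::-1])
go([.506,-.003,.133])
E
```

```text
mm [-0.1  0.4 -0. ] deg [0. 0. 0.] F [ 5.79  0.26 -0.86] 4.45
 tool axes [[-0.984, 0.041, -0.172], [0.041, 0.999, 0.008], [0.172, 0.001, -0.985]]
```

View pics/p2.png

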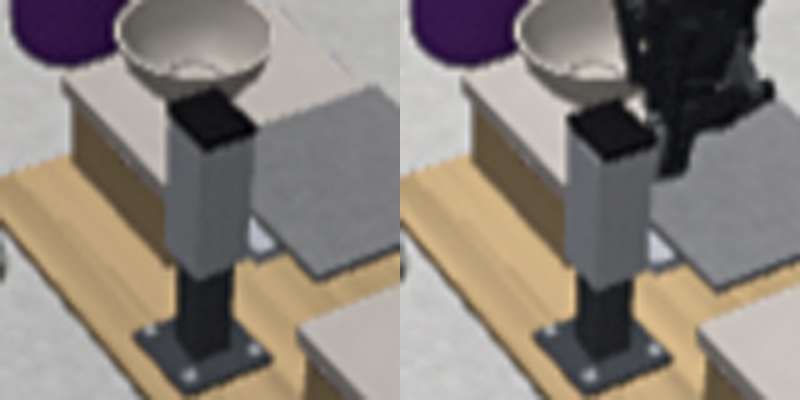

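The tube has sunk: the cap corner dropped from crop row 88 to 100, about 8 mm. So the button is held behind the wall. I'll hold briefly, back off, rise and go over the cap.

arm_command(commands=[0,0,0,0,0,0,0,0,0,0,0,0,0,0,0,0,0,0,0,0,0,-0.03,0,-0.005,0,0,0,0,-0.03,0,-0.04,0,0,0,0,-0.03,0,-0.075,0,0,0,0,-0.03,0,-0.085,0,0,0,0,-0.03,0,-0.085,0,0,0,0])

```text
t: 5.25
eef_pos: [0.5494, -0.0054, 0.2124]
tool_rot: [-0.087, 0.021, 0.996, 0.003]
contact_force: [0.2, -0.3, -1.3]
gripper_width: -0.002
grasp_force: 0.0
```

```bash
python3 -c "
from h import *
go([.474,-.0015,.200],rot(EY,0))"
```

```text
mm [72.2  0.7 25.2] deg [ 0.09 -9.96  0.03] F [ 0.18 -0.31 -1.28] 5.25
 tool axes [[-0.984, 0.041, -0.173], [0.041, 0.999, 0.009], [0.173, 0.002, -0.985]]
```

arm_command(commands=[0.03,0.001,0.003,0,-5,0,0,0.072,0.001,0.012,0,-10,0,0,0.072,0.001,0.02,0,-10,0,0,0.072,0.001,0.02,0,-10,0,0,0.072,0.001,0.02,0,-10,0,0])

```text
t: 5.75
eef_pos: [0.4753, -0.001, 0.2038]
tool_rot: [-0.0, 0.021, 1.0, 0.001]
contact_force: [0.4, -0.4, -0.1]
gripper_width: 0.004
grasp_force: 0.0
```

```bash
python3 -c "
from h import *
go([.474,-.0015,.180],rot(EY,0))"
```

```text
mm [ 1.3 -0.6 23.8] deg [ 0.06 -0.05  0.05] F [ 0.42 -0.39 -0.13] 5.75
 tool axes [[-0.999, 0.041, -0.001], [0.041, 0.999, 0.001], [0.001, 0.001, -1.0]]
```

Next I'll press the cap down to where it should meet at 0.178 m, then on towards 0.158 m.

arm_command(commands=[0.001,0,0.01,0,0,0,0,0.001,0,0.02,0,0,0,0,0.001,0,0.026,0,0,0,0,0.001,0,0.03,0,0,0,0,0.001,0,0.033,0,0,0,0,0.001,0,0.036,0,0,0,0,0.001,0,0.036,0,0,0,0])

```text
t: 6.45
eef_pos: [0.4742, -0.0013, 0.1678]
tool_rot: [-0.0, 0.021, 1.0, 0.001]
contact_force: [0.4, -0.4, 0.9]
gripper_width: 0.001
grasp_force: 0.0
```

arm_command(commands=[0,0,0.002,0,0,0,0,0,0,0.004,0,0,0,0,0,0,0.006,0,0,0,0,0,0,0.007,0,0,0,0,0,0,0.008,0,0,0,0,0,0,0.008,0,0,0,0])

```text
t: 7.05
eef_pos: [0.4742, -0.0012, 0.1604]
tool_rot: [0.0, 0.021, 1.0, 0.001]
contact_force: [-2.0, 0.2, 5.6]
gripper_width: 0.002
grasp_force: 3.0
```

arm_command(commands=[0,0,0.001,0,0,0,0,0,0,0.002,0,0,0,0,0,0,0.003,0,0,0,0,0,0,0.003,0,0,0,0])

```text
t: 7.45
eef_pos: [0.4742, -0.0012, 0.1575]
tool_rot: [0.0, 0.021, 1.0, 0.001]
contact_force: [-2.8, 0.2, 7.6]
gripper_width: -0.0
grasp_force: 3.8
```

```bash
python3 - <<'E'
from h import *
s=read_camera("side")
a=[cv2.resize(i[170:250,250:330],(400,400),interpolation=cv2.INTER_CUBIC) for i in (np.load("side1.npz")["img"],s["img"])]
cv2.imwrite("pics/p3.png",np.hstack(a)[:,:,::-1])
E
```

```text
(no output)
```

View pics/p3.png

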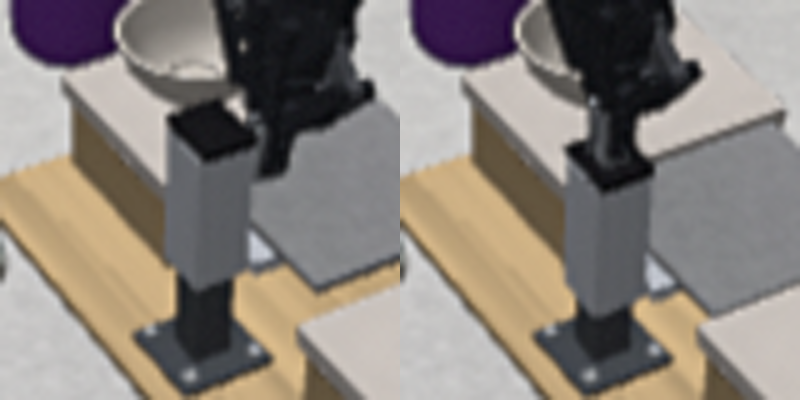

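The tube is much lower: its lower edge moved from crop row 285 to 312. The force is still only the spring's, so I'll press on in small steps until it stops hard.

arm_command(commands=[0,0,0.0005,0,0,0,0,0,0,0.001,0,0,0,0,0,0,0.001,0,0,0,0])

```text
t: 7.8
eef_pos: [0.4742, -0.0012, 0.1573]
tool_rot: [0.0, 0.021, 1.0, 0.001]
contact_force: [-5.3, -0.4, 16.7]
gripper_width: 0.002
grasp_force: 8.5
```

arm_command(commands=[0,0,0.0005,0,0,0,0,0,0,0.001,0,0,0,0,0,0,0.001,0,0,0,0])

```text
t: 8.1
eef_pos: [0.4743, -0.0012, 0.1571]
tool_rot: [0.0, 0.021, 1.0, 0.001]
contact_force: [-9.9, -0.3, 27.3]
gripper_width: 0.002
grasp_force: 13.2
```

A hard stop at about 0.157 m, so the tube is locked. I'll lift off, check, and work out the move to behind the mug.

arm_command(commands=[0,0,-0.004,0,0,0,0,0,0,-0.01,0,0,0,0,0,0,-0.04,0,0,0,0,0,0,-0.07,0,0,0,0,0,0,-0.07,0,0,0,0])

```text
t: 8.6
eef_pos: [0.4765, -0.0011, 0.2285]
tool_rot: [0.003, 0.021, 1.0, 0.001]
contact_force: [0.3, 0.3, -0.7]
gripper_width: -0.001
grasp_force: 0.0
```

```bash
python3 - <<'E'
from h import *
s=read_camera("side")
t=cv2.cvtColor(np.load("side0.npz")["img"],cv2.COLOR_RGB2GRAY)[198:218,280:304]; g=cv2.cvtColor(s["img"],cv2.COLOR_RGB2GRAY)
np.savez("side2.npz",**s)
# tube-and-post crop: old, pressed, now
a=[cv2.resize(i[170:250,250:330],(400,400),interpolation=cv2.INTER_CUBIC) for i in (np.load("side1.npz")["img"],s["img"])]
cv2.imwrite("pics/p4.png",np.hstack(a)[:,:,::-1])
for z in (.186,.173,.158): print(z,((proj(s,[.474,-.0015,z])-[250,170])*5+[400,0]).round(0))
print(get_obs()["q"])
go([.560,-.212,.225],rot(-EX)); go([.560,-.212,.225],rot(EX))
E
```

```text
0.186 [612. 108.]
0.173 [611. 128.]
0.158 [610. 150.]
[-0.41139869  0.1464034   0.31519238  2.04268939 -0.05742739  0.95650694
  1.46311264]
mm [ -93.3 -207.3    1.5] deg [-6.000e-02  2.600e-01 -8.996e+01] F [ 0.21 -0.29 -0.65] 8.65
 tool axes [[-0.999, 0.041, 0.004], [0.041, 0.999, 0.002], [-0.004, 0.002, -1.0]]
mm [ -93.3 -207.3    1.5] deg [2.600e-01 6.000e-02 9.004e+01] F [ 0.21 -0.29 -0.65] 8.65
 tool axes [[-0.999, 0.041, 0.004], [0.041, 0.999, 0.002], [-0.004, 0.002, -1.0]]
```

View pics/p4.png

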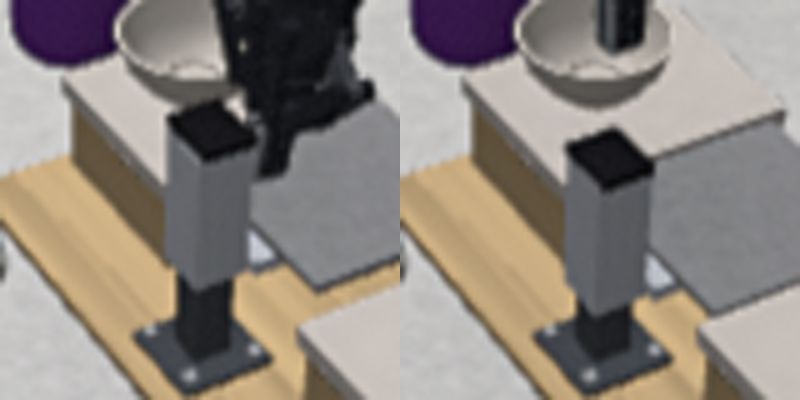

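The cap stays down at crop centre (610,158). That matches one hole lower (about 160 after the 10 px offset seen at the start), not the 13 mm half-way state. The plate is now just under bench level. Next I move behind the mug with a quarter turn and the fingers 0.6 open.

arm_command(commands=[-0.047,-0.12,0,0,0,-60,0.6,-0.047,-0.12,0,0,0,-60,0.6,-0.047,-0.12,0,0,0,-60,0.6,-0.047,-0.12,0,0,0,-60,0.6,-0.047,-0.12,0,0,0,-60,0.6,-0.047,-0.12,0,0,0,-60,0.6,-0.047,-0.12,0,0,0,-60,0.6,-0.047,-0.12,0,0,0,-60,0.6])

```text
t: 9.45
eef_pos: [0.5152, -0.123, 0.2234]
tool_rot: [-0.001, -0.484, 0.875, 0.001]
contact_force: [0.2, -0.0, 0.1]
gripper_width: 0.595
grasp_force: 0.0
```

```bash
python3 - <<'E'
from h import *
print(get_obs()["q"])
go([.560,-.212,.225],rot(-EX))
E
```

```text
[-0.08627273  0.24874118  0.24152616  1.92214566 -0.07208455  0.98161751
  2.76997057]
mm [ 51.6 -85.2  -1.9] deg [  0.17   0.03 -29.68] F [ 0.23 -0.02  0.12] 9.45
 tool axes [[-0.531, -0.847, -0.003], [-0.847, 0.531, 0.001], [0.0, 0.003, -1.0]]
```

Joint 7 is nearing its limit in this direction, so I'll use the equivalent opposite turn (+150°), in steps.

arm_command(commands=[0.05,-0.085,-0.002,0,0,66,0.6,0.05,-0.085,-0.002,0,0,66,0.6,0.05,-0.085,-0.002,0,0,66,0.6,0.05,-0.085,-0.002,0,0,66,0.6,0.05,-0.085,-0.002,0,0,66,0.6,0.05,-0.085,-0.002,0,0,66,0.6,0.05,-0.085,-0.002,0,0,66,0.6,0.05,-0.085,-0.002,0,0,66,0.6])

```text
t: 10.25
eef_pos: [0.5603, -0.2105, 0.2251]
tool_rot: [-0.001, 0.076, 0.997, 0.001]
contact_force: [0.3, 1.1, 0.8]
gripper_width: 0.599
grasp_force: 0.0
```

arm_command(commands=[0,0,0,0,0,66,0.6,0,0,0,0,0,66,0.6,0,0,0,0,0,66,0.6,0,0,0,0,0,66,0.6,0,0,0,0,0,66,0.6,0,0,0,0,0,66,0.6,0,0,0,0,0,66,0.6,0,0,0,0,0,66,0.6])

```text
t: 11.05
eef_pos: [0.5604, -0.2105, 0.2253]
tool_rot: [-0.001, 0.607, 0.795, -0.0]
contact_force: [0.0, -0.7, -0.1]
gripper_width: 0.599
grasp_force: 0.0
```

```bash
python3 - <<'E'
from h import *
print(get_obs()["q"])
go([.560,-.212,.225],rot(EX))
E
```

```text
[-0.3257529   0.44753629  0.78570404  1.78777561 -0.35886278  1.0581154
  0.85826944]
mm [-1.4 -0.7  0.3] deg [-0.14 -0.08 17.71] F [ 0.02 -0.74 -0.14] 11.05
 tool axes [[-0.264, 0.965, -0.002], [0.965, 0.264, 0.001], [0.002, -0.002, -1.0]]
```

arm_command(commands=[-0.001,-0.001,0,0,0,17.7,0.6,-0.001,-0.001,0,0,0,17.7,0.6,-0.001,-0.001,0.03,0,0,17.7,0.6,-0.001,-0.001,0.07,0,0,17.7,0.6,-0.001,-0.001,0.105,0,0,17.7,0.6,-0.001,-0.001,0.128,0,0,17.7,0.6,-0.001,-0.001,0.128,0,0,17.7,0.6])

```text
t: 11.75
eef_pos: [0.5572, -0.2106, 0.0945]
tool_rot: [-0.004, 0.72, 0.694, -0.002]
contact_force: [0.5, 0.3, 0.3]
gripper_width: 0.596
grasp_force: 0.0
```

```bash
python3 - <<'E'
from h import *
c=read_camera("side"); t=read_camera("top")
a=np.hstack([cv2.resize(c["img"][170:290,280:400],(400,400),interpolation=cv2.INTER_CUBIC),cv2.resize(t["img"][120:240,260:380],(400,400),interpolation=cv2.INTER_CUBIC)])
cv2.imwrite("pics/p5.png",a[:,:,::-1])
go([.560,-.190,.095],rot(EX));go([.569,-.052,.095],rot(EX))
E
```

```text
mm [22.1 -0.6  3.4] deg [-0.1  -0.04  0.3 ] F [ 0.24 -0.42  0.59] 11.85
 tool axes [[0.037, 0.999, -0.002], [0.999, -0.037, 0.001], [0.001, -0.002, -1.0]]
mm [160.4   3.3   3.5] deg [-0.1  -0.04  0.3 ] F [ 0.24 -0.42  0.59] 11.85
 tool axes [[0.037, 0.999, -0.002], [0.999, -0.037, 0.001], [0.001, -0.002, -1.0]]
```

View pics/p5.png

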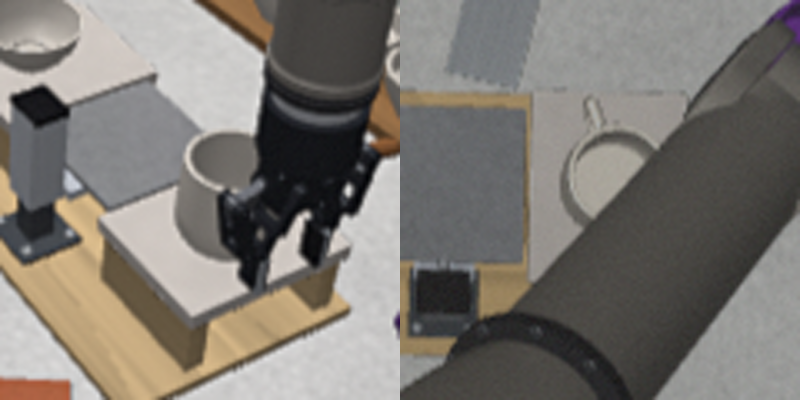

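The side view shows the fingers straddling behind the mug, with tips at px (255,280) and (315,255) just above the bench and the body clear of the rim. The mug hasn't moved. Now I push slowly.

arm_command(commands=[0.01,0,0.002,0,0,0,0.6,0.018,0,0.002,0,0,0,0.6,0.022,0,0.002,0,0,0,0.6,0.026,0,0.002,0,0,0,0.6,0.03,0,0.002,0,0,0,0.6,0.034,0,0.002,0,0,0,0.6,0.038,0,0.002,0,0,0,0.6])

```text
t: 12.55
eef_pos: [0.5618, -0.1743, 0.0971]
tool_rot: [0.0, 0.72, 0.694, 0.0]
contact_force: [-0.3, -3.6, 1.8]
gripper_width: 0.602
grasp_force: 1.2
```

arm_command(commands=[0.005,0,0,0,0,0,0.6,0.01,0,0,0,0,0,0.6,0.015,0,0,0,0,0,0.6,0.02,0,0,0,0,0,0.6,0.02,0,0,0,0,0,0.6])

```text
t: 13.05
eef_pos: [0.5625, -0.1527, 0.0967]
tool_rot: [-0.001, 0.719, 0.695, 0.001]
contact_force: [0.3, -1.5, 0.9]
gripper_width: 0.597
grasp_force: 0.7
```

```bash
python3 - <<'E'
from h import *
c=read_camera("side"); t=read_camera("top")
a=np.hstack([cv2.resize(c["img"][170:290,280:400],(400,400),interpolation=cv2.INTER_CUBIC),cv2.resize(t["img"][120:240,230:350],(400,400),interpolation=cv2.INTER_CUBIC)])
cv2.imwrite("pics/p6.png",a[:,:,::-1])
go([.569,-.052,.095],rot(EX))
E
```

```text
mm [101.1   3.    1.8] deg [-0.04 -0.13  0.38] F [ 0.11  0.36 -0.14] 13.15
 tool axes [[0.035, 0.999, -0.001], [0.999, -0.035, 0.002], [0.002, -0.001, -1.0]]
```

View pics/p6.png

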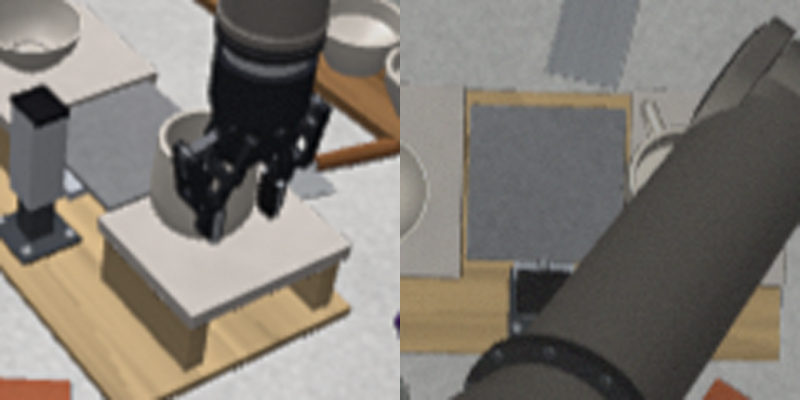

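The mug is sliding upright, cradled between the fingers: its rim's left edge is at top-crop px (630,185), and the handle still points ahead. I have no views left, so from here I steer by numbers.

arm_command(commands=[0.005,0,0,0,0,0,0.6,0.01,0,0,0,0,0,0.6,0.015,0,0,0,0,0,0.6,0.02,0.001,0,0,0,0,0.6,0.025,0.001,0,0,0,0,0.6,0.03,0.001,0,0,0,0,0.6,0.035,0.001,0,0,0,0,0.6,0.04,0.001,0,0,0,0,0.6])

```text
t: 13.95
eef_pos: [0.5651, -0.114, 0.0972]
tool_rot: [-0.0, 0.72, 0.694, 0.0]
contact_force: [0.2, -1.8, 1.7]
gripper_width: 0.603
grasp_force: 1.6
```

arm_command(commands=[0.005,0,0,0,0,0,0.6,0.01,0,0,0,0,0,0.6,0.015,0,0,0,0,0,0.6,0.02,0.001,0,0,0,0,0.6,0.025,0.001,0,0,0,0,0.6,0.03,0.001,0,0,0,0,0.6,0.035,0.001,0,0,0,0,0.6,0.04,0.001,0,0,0,0,0.6])

```text
t: 14.75
eef_pos: [0.5673, -0.0736, 0.0969]
tool_rot: [-0.0, 0.72, 0.694, 0.0]
contact_force: [0.0, -1.1, -0.8]
gripper_width: 0.598
grasp_force: 1.1
```

```bash
python3 - <<'E'
from h import *
go([.569,-.052,.095],rot(EX)); print(get_obs()["eef_pos"])
s=read_camera("side"); t=read_camera("top"); np.savez("side3.npz",**s); np.savez("top3.npz",**t)
# contact offset from when mug first moved: rim-left edge in last top crop
t0=dict(np.load("top0.npz")); print("rim left edge (p6)",ray(t0,230+230*.3,120+190*.3,.157), "TCP then y -.153 -> offset", ray(t0,230+230*.3,120+190*.3,.157)[1]-.04+.153)
E
```

```text
mm [21.6  0.9  2. ] deg [-0.01 -0.07  0.33] F [ 0.03 -1.05 -0.78] 14.75
 tool axes [[0.036, 0.999, -0.0], [0.999, -0.036, 0.001], [0.001, -0.0, -1.0]]
[ 0.56731424 -0.07359641  0.09692491]
rim left edge (p6) [ 0.55209795 -0.07101672  0.157     ] TCP then y -.153 -> offset 0.04198327784855807
```

arm_command(commands=[0.005,0,0,0,0,0,0.6,0.01,0,0,0,0,0,0.6,0.015,0,0,0,0,0,0.6,0.019,0.001,0,0,0,0,0.6,0.022,0.001,0,0,0,0,0.6,0.022,0.001,0,0,0,0,0.6])

```text
t: 15.45
eef_pos: [0.5693, -0.0513, 0.0969]
tool_rot: [-0.001, 0.719, 0.695, 0.001]
contact_force: [-0.1, 1.2, -0.5]
gripper_width: 0.601
grasp_force: 0.0
```

arm_command(commands=[-0.01,0,0,0,0,0,0.6,-0.03,0,0,0,0,0,0.6,-0.07,0,-0.002,0,0,0,0.6,-0.12,0,-0.01,0,0,0,0.6,-0.15,0,-0.05,0,0,0,0.6,-0.2,0,-0.1,0,0,0,0.6,-0.25,0,-0.13,0,0,0,0.6,-0.3,0,-0.15,0,0,0,0.6])

```text
t: 16.25
eef_pos: [0.5592, -0.3252, 0.2346]
tool_rot: [0.0, 0.72, 0.694, 0.001]
contact_force: [-0.1, -0.8, -1.1]
gripper_width: 0.604
grasp_force: 0.0
```

```bash
python3 - <<'E'
from h import *
np.set_printoptions(precision=4,suppress=True)
print(get_obs()["eef_pos"])
t=read_camera("top"); s=read_camera("side"); np.savez("top4.npz",**t); np.savez("side4.npz",**s)
# circle rim search on top & template for bowl
g=cv2.cvtColor(t["img"],cv2.COLOR_RGB2GRAY); g0=cv2.cvtColor(np.load("top0.npz")["img"],cv2.COLOR_RGB2GRAY)
def m(tpl,im,mm=cv2.TM_CCOEFF_NORMED):
    r=cv2.matchTemplate(im,tpl,mm); _,v,_,l=cv2.minMaxLoc(r); return round(v,3),l
print("mug at t0 (306,150):",m(g0[150:196,306:344],g[140:205,235:300]),"+(235,140)")
print("bowl at t0 (200,156):",m(g0[156:198,200:241],g[146:208,190:251]),"+(190,146)")
x=cv2.HoughCircles(cv2.resize(g[135:235,195:355],None,fx=4,fy=4,interpolation=cv2.INTER_CUBIC),cv2.HOUGH_GRADIENT,1,60,param1=100,param2=25,minRadius=48,maxRadius=75)
for u,v,r in x[0]: print(u,v,r,ray(t,(u+.5)/4-.5+195,(v+.5)/4-.5+135,.155))
E
```

```text
[ 0.5592 -0.3252  0.2346]
mug at t0 (306,150): (0.52, (21, 9)) +(235,140)
bowl at t0 (200,156): (0.996, (10, 10)) +(190,146)
100.5 168.5 68.3 [0.5564 0.1358 0.155 ]
319.5 143.5 60.7 [ 0.5705 -0.0074  0.155 ]
```

The mug's rim is centred at (0.5705,-0.0074), about 2.5 mm from the plate's centre, and the bowl hasn't moved (match 0.996 at the same pixel). I'll do one numeric check that the cap is still down, let things settle, and hand in.

arm_command(commands=[0,0,0,0,0,0,0.6,0,0,0,0,0,0,0.6,0,0,0,0,0,0,0.6,0,0,0,0,0,0,0.6])

```text
t: 16.75
eef_pos: [0.5596, -0.3215, 0.2315]
tool_rot: [-0.001, 0.719, 0.695, 0.0]
contact_force: [0.2, 0.1, -0.2]
gripper_width: 0.599
grasp_force: 0.0
```

```bash
python3 - <<'E'
from h import *
a=cv2.cvtColor(np.load("side2.npz")["img"],cv2.COLOR_RGB2GRAY); b=cv2.cvtColor(read_camera("side")["img"],cv2.COLOR_RGB2GRAY)
_,v,_,l=cv2.minMaxLoc(cv2.matchTemplate(b[185:250,270:315],a[195:240,280:305],cv2.TM_CCOEFF_NORMED)); print(v,l)
if v>.95 and l==(10,10): print(hand_in())
E
```

```text
0.9996140599250793 (10, 10)
the job is handed in; nothing more can be done
None
```

I handed the job in at about 17 s of the 58 s; no verdict came back. The tube is locked one hole lower, the mug stands about 2.5 mm from the plate's centre, and the bowl hasn't moved.

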